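# Set the lens table to its index and swing the arm in

## Task

A lens lies on the turning table of the stand. With a fingertip push on the table's spokes, gently, until its long pointer points straight at the pointed tip of the index stand; then push the swing arm round to its stop, so that its pad is over the middle of the lens. Only push, never grip; do not touch the lens and leave the small things round about where they lie.

Things in the scene. Friction and masses are not known exactly. Their poses are not given: they have to be found in the camera images.
- stand: The fixed stand. Dark steel base plate 120 x 240 mm, top 16 mm above the bench. Origin: on the bench, on the table axis; y axis towards the swing arm's post; the plate spans x -60 to 60, y -75 to 165 mm. Between plate and spokes there is free space, except within 36 mm of the axis and 17 mm of the post.
- table_axis (a point): Point on the vertical axis of the lens table, 46 mm above the bench, the height of the spokes' centre lines. The table is an aluminium cup 64 mm across, top at 54 mm. Four level steel spokes, 9 mm thick, at right angles: three short ones, each with a black 16 mm ball centred 90 mm from the axis, and the long pointer. Turns both ways with light friction (2 N at 70 mm out); stays where left.
- pointer_tip (a point): Tip of the long pointer: a dark steel spoke with no ball but a cone-shaped arrowhead, 20 mm across and 28 mm long, at its end, 118 mm from the table axis, 46 mm above the bench. The point's x axis points outward along the pointer, z up. The other three spokes lie at 90, 180 and 270 degrees from it about the vertical.
- table (a joint): Turning angle of the lens table, rad, growing anticlockwise from above; 0 when the pointer stands at right angles to the line from the table axis to the swing arm's post (that line lies 90 degrees anticlockwise of the pointer then). Runs from -3.1 to 3.1.
- index_tip (a point): Pointed tip of the fixed index stand, 130 mm from the table axis, 46 mm above the bench. Dark steel foot 34 x 34 x 20 mm and a 62 mm high post, both centred 152 mm from the table axis, with a small cone looking inward. The point's x axis points outward from the table axis, z up. When set, the pointer tip is 12 mm short of this tip, in line with it.
- swing_pivot (a point): Pivot of the swing arm, on top of a steel post on the base plate, 125 mm from the table axis, 85 mm above the bench (the arm's mid height; the pivot's cap reaches 99 mm).
- swing_pad (a point): Outer end of the swing arm, at its mid height 85 mm above the bench, 125 mm from the pivot. The arm is a straight level aluminium bar 14 mm wide and 14 mm high (78 to 92 mm above the bench); a rubber pad 24 mm across under its end reaches down to 66 mm. It passes above the spokes and the lens.
- swing_arm (a joint): Angle of the swing arm, rad: 0 at its stop with the pad over the table axis (over the middle of the lens); it grows as the arm swings away, clockwise from above, to 1.9. So it is closed by pushing it anticlockwise about its pivot. Light friction (about 2 N at 75 mm from the pivot); it stays where it is left.
- lens: Clear round lens blank, 53 mm across, 7 mm thick, lying loose in the shallow cup of the table, its top 57 mm above the bench. Origin: centre of its underside. Not to be touched.
- gauge: Loose brass ring, 32 mm across, 9 mm high, on the bench near the stand; leave alone. Origin: centre of its underside.
- bush: Loose steel bush, 22 mm across, 14 mm high, on the bench near the stand; leave alone. Origin: centre of its underside.
- tweezers_1: Loose steel tweezers, 115 mm long (along its y axis), 8 mm high, on the bench near the stand; leave alone. Origin: centre of its underside.
- specs: Loose brown spectacles, folded, 130 mm long (along its y axis), 45 mm wide, 14 mm high, on the bench at the left; leave alone. Origin: centre of its underside.
There are look-alikes about, which are no part of the job. Of the things shaped like the part that bears index_tip, the dark steel one is meant.

How it is judged:
By the outcome, as a careful person would: the job done as asked, in the order asked, and still so for the second after the job is handed in, with the robot touching nothing.
It also fails if it takes over 64 s, if anything falls off the work surface, if the arm or the gripper's body presses on something with over 40 N, if the wrist force passes 120 N, or if a joint passes its speed limit or range.

## Robot

A 6-joint arm with a two-finger parallel gripper is mounted at the origin on a cart in front of the work surface, level with it; the furniture and walls round the work are solid. World frame = base frame: x ahead of the robot, y to its left, z up, the work surface at z = 0. Lengths are in m, angles in degrees, forces in N, time in s.
With the tool pointing down it reaches from about 0.4 to 0.825 m from the base axis. Payload 7 kg.
Tool frame: the origin (TCP) lies midway between the tips of the shut fingers; the grasp point (between the pads) lies 19 mm behind it; z points along the fingers, y is the direction in which the jaws open and shut (so a half turn about z gives the same grasp; the last joint's range is limited). The gripper opens to 88 mm and grips with 3 to 60 N. Pads are 19 mm wide; open, the fingers measure 130 mm over their backs; the gripper's body (78 mm by 193 mm) begins 47 mm behind the grasp point.
Start: joints at [-57.634, 20.546, 0.682, 0, -70.136, -16.507], TCP at [0.184, -0.649, 0.227] pointing down, gripper open.
Joint ranges: [-176.03, 176.03], [-82.01, 121.73], [-58.28, 71.71], [-173.87, 95.51], [-174.79, -0.11], [-173.66, 173.66]. Speed limits (degrees/s): [136.94, 136.94, 172.46, 180, 180, 180].

## Interface

Orientations are given as a 3x3 rotation matrix whose columns are the frame's x, y, z axes.
In Python, from rig import robot gives the robot as it stands. Calls block until the motion is done:
- robot.goto(position, orientation): joint-space move of the TCP to a pose.
- robot.servo_line(position, ori=None, speed=0.15): straight line of the TCP; ori=None keeps the orientation; speed is the mean speed in m/s.
- robot.movej(angles): joint-space move.
- robot.move_gripper(opening): opening from 0.0 (shut) to 1.0 (fully open); the grip force is fixed at half the most; returns when the fingers have stopped.
- robot.dwell(seconds).
- robot.ik(position, orientation): joint angles nearest the present ones, or None.
- robot.grab_frame(name): name is "side" or "top" or "wrist"; returns (picture, depth): 420x560x3 uint8, red, green, blue; 420x560 float32, m along the optical axis (not along the pixel's ray), 0 where there is no reading.
- robot.camera_info(name): a dict with "vfov" (degrees; the focal length in pixels is half the picture's height over the tangent of half this angle, whatever the lens; pixels are square), "cx", "cy" (the principal point, pixels), "k1" (the pictures are not rectified: a ray, as slopes to the right and down, at radius r is drawn at 1 + k1 r^2 times it, then the intrinsics apply), "view" (4x4, takes a point from world to camera coordinates); the wrist camera has in their place "T_tool_cam" (4x4, takes a point from camera to tool coordinates, whose origin is the TCP and whose axes are the flange's). Camera axes: x right, y down, z forward; pixel columns grow to the right and rows downward; lengths in m; the calibration is good to about 2 mm. A picture is of the moment at which its call begins: read the wrist's pose just before it. camera_info takes no time and is no camera call.
A pose or a line that the arm cannot do raises robot.Unreachable and nothing moves.
- robot.job_done(): hands the job in, once; it reports no verdict.
Readings, each from a call of its own:
- robot.read_t(): time.
- robot.read_qpos(): joint angles.
- robot.read_qvel(): joint speeds.
- robot.read_effort(): joint torques, N m.
- robot.read_position(): TCP position.
- robot.read_tcp_rot(): TCP orientation.
- robot.read_force(): force on the tool from outside, world axes, zero at the start.
- robot.read_ft_torque(): the same for the moment, N m.
- robot.read_grip_width(): opening from 0.0 (shut) to 1.0 (fully open).
Only numpy, scipy, OpenCV 4.12 (cv2) and the standard library are available. Lean on these libraries where they do the work, as an engineer would, in place of code of your own. Each camera call takes 0.05 s, during which the arm holds its last target.

## Working session

There is one attempt and no reset: what is moved stays moved. The work goes in short steps, each a Python script; the robot and the scene stay as the last script left them, time stands still between calls to the robot, and variables do not carry over. Pictures are saved under pics/ and viewed, and the job is handed in when it is done.

```bash
ls; mkdir -p pics
python3 - <<'E'
from rig import robot
import cv2
print(robot.read_t())
for n in("side","top"):
    p,d=robot.grab_frame(n); cv2.imwrite(f"pics/{n}0.png",p[:,:,::-1]); 
    import numpy as np; np.save(f"{n}0.npy",d)
    print(n,robot.camera_info(n))
print(robot.camera_info("wrist"))
E
```

```text
pics
0.0
side {'vfov': 52.71139584634585, 'cx': 276.9075486618779, 'cy': 205.14882862922383, 'k1': -0.12317751838963069, 'view': array([[ 0.94572996, -0.32479901, -0.01002261, -0.57836255],
       [-0.16997369, -0.46816088, -0.86714148,  0.1771377 ],
       [ 0.2769545 ,  0.82178525, -0.49796105,  0.91068962],
       [ 0.        ,  0.        ,  0.        ,  1.        ]])}
top {'vfov': 47.71531419273747, 'cx': 274.24382245346317, 'cy': 204.98261405988785, 'k1': -0.022111619098059736, 'view': array([[-1.03644365e-03, -9.99946610e-01, -1.02812161e-02,
         3.99389589e-02],
       [-9.95478440e-01,  2.00823597e-03, -9.49665324e-02,
         6.11166058e-01],
       [ 9.49821093e-02,  1.01363015e-02, -9.95427373e-01,
         1.47936906e+00],
       [ 0.00000000e+00,  0.00000000e+00,  0.00000000e+00,
         1.00000000e+00]])}
{'vfov': 60.89667712815583, 'cx': 275.9556963362074, 'cy': 206.61044436418777, 'k1': -0.09326489000957773, 'T_tool_cam': array([[ 1.07507239e-04, -9.56497901e-01, -2.91739187e-01,
         7.86486578e-02],
       [ 9.99999599e-01, -1.56533188e-04,  8.81715151e-04,
        -8.16839839e-04],
       [-8.89025557e-04, -2.91739165e-01,  9.56497501e-01,
        -1.57989815e-01],
       [ 0.00000000e+00,  0.00000000e+00,  0.00000000e+00,
         1.00000000e+00]])}
```

View pics/side0.png

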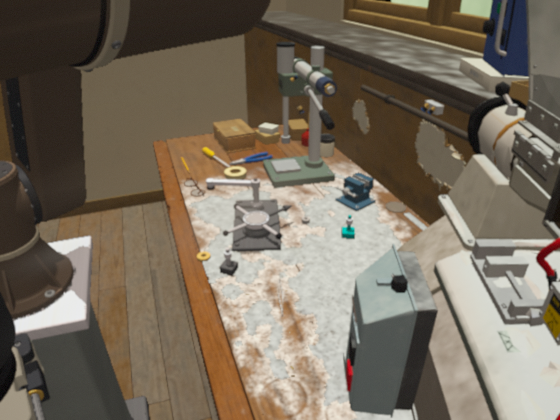

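View pics/top0.png

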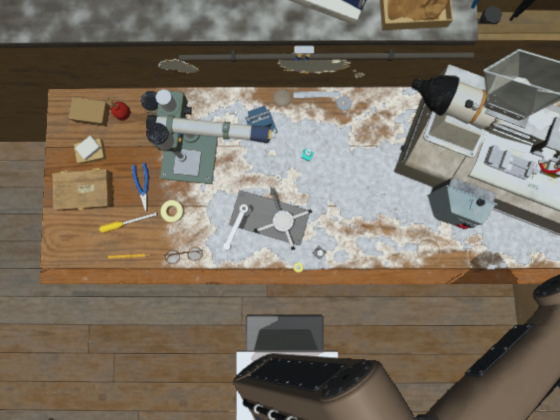

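Run:
```python
import cv2
p=cv2.imread("pics/top0.png")[135:285,190:350]; cv2.imwrite("pics/top0c.png",cv2.resize(p,None,fx=5,fy=4.0*1.0,interpolation=cv2.INTER_CUBIC) if 0 else cv2.resize(p,(640,600),interpolation=cv2.INTER_CUBIC))
p=cv2.imread("pics/side0.png")[165:285,180:370]; cv2.imwrite("pics/side0c.png",cv2.resize(p,(760,480),interpolation=cv2.INTER_CUBIC))
```

```text
(no output)
```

View pics/top0c.png

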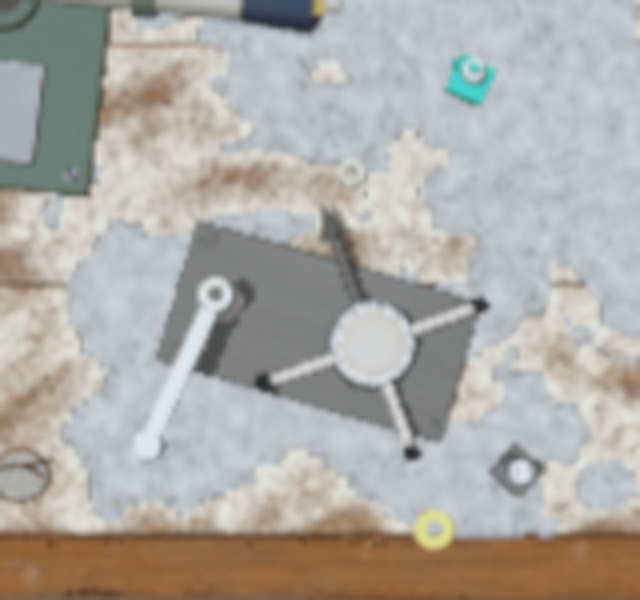

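View pics/side0c.png

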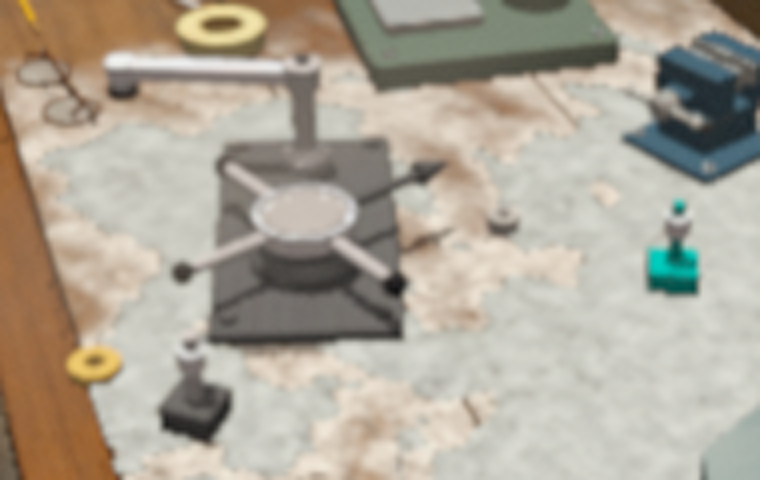

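```bash
cat > h.py <<'E'
import numpy as np, cv2
from rig import robot
def cast(ci,uv,z,T=None):
    f=210/np.tan(np.radians(ci['vfov']/2))
    uv=np.array(uv,float).reshape(-1,2)
    K=np.array([[f,0,ci['cx']],[0,f,ci['cy']],[0,0,1]])
    # model: drawn = (1+k1 r^2)*ray
    n=cv2.undistortPoints(uv.reshape(-1,1,2),K,np.array([ci['k1'],0,0,0,0.]),).reshape(-1,2)
    M=np.linalg.inv(ci['view']) if T is None else T
    d=np.c_[n,np.ones(len(n))]@M[:3,:3].T
    s=(z-M[2,3])/d[:,2]
    return M[:3,3]+d*s[:,None]
def wristT():
    T=np.eye(4);T[:3,:3]=robot.read_tcp_rot();T[:3,3]=robot.read_position()
    return T@robot.camera_info("wrist")["T_tool_cam"]
def project(ci,P,T=None):
    f=210/np.tan(np.radians(ci['vfov']/2))
    V=ci['view'] if T is None else np.linalg.inv(T)
    P=np.array(P,float).reshape(-1,3)@V[:3,:3].T+V[:3,3]
    n=P[:,:2]/P[:,2:]; r2=(n**2).sum(1,keepdims=True)
    return n*(1+ci['k1']*r2)*f+[ci['cx'],ci['cy']]
E
python3 - <<'E'
from h import *
ci=robot.camera_info("top")
for n,u,v,z in [("axis",372,343,.056),("tip",328,212,.046),("bR",480,304,.046),("bD",411,453,.046),("bL",263,382,.046),("pivot",214,294,.099),("pad",148,445,.092),("post",520,470,.062),("gauge",434,530,.005),("bush",351,173,.014)]:
    P=cast(ci,[190+u/4,135+v/4],z)[0]; print(n,P.round(4))
    if n=="axis":A=P
    print("  r",np.hypot(*(P-A)[:2]).round(4),"ang",np.degrees(np.arctan2(*(P-A)[[1,0]])).round(1))
print(robot.read_tcp_rot().round(3))
E
```

```text
axis [0.5594 0.0115 0.056 ]
  r 0.0 ang 0.0
tip [0.6634 0.0459 0.046 ]
  r 0.1096 ang 18.2
bR [ 0.5904 -0.0733  0.046 ]
  r 0.0903 ang -69.9
bD [ 0.4742 -0.0187  0.046 ]
  r 0.0904 ang -160.5
bL [0.5296 0.0968 0.046 ]
  r 0.0903 ang 109.3
pivot [0.5941 0.1315 0.099 ]
  r 0.1248 ang 73.9
pad [0.4802 0.1814 0.092 ]
  r 0.1874 ang 115.0
post [ 0.461 -0.102  0.062]
  r 0.1502 ang -130.9
gauge [ 0.4132 -0.0379  0.005 ]
  r 0.1543 ang -161.3
bush [0.6993 0.0278 0.014 ]
  r 0.1409 ang 6.6
[[-0.962 -0.273 -0.001]
 [-0.273  0.962  0.001]
 [ 0.     0.001 -1.   ]]
```

Run:
```python
from h import *
robot.move_gripper(0.0)
R=np.array([[-1,0,0],[0,1,0],[0,0,-1.]])
robot.goto([0.48,0.02,0.32],R)
print(robot.read_t(),robot.read_qpos().round(1),robot.read_position())
T=wristT(); p,d=robot.grab_frame("wrist"); cv2.imwrite("pics/w1.png",p[:,:,::-1]); np.savez("w1.npz",T=T,d=d,p=p)
```

```text
4.1333 [  25.9   -1.1  -13.9    0.   -77.3 -115.9] [0.48009309 0.01958745 0.31989486]
```

View pics/w1.png

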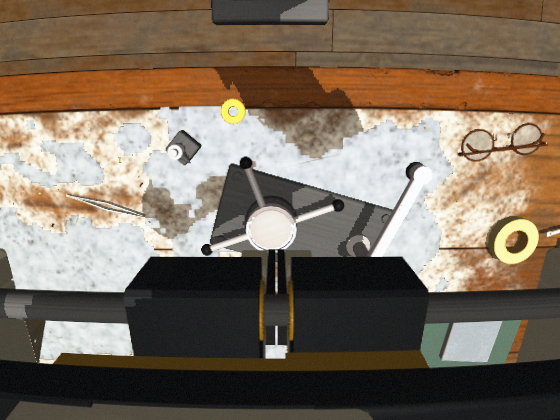

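Run:
```python
import cv2
p=cv2.imread("pics/w1.png")
cv2.imwrite("pics/w1c.png",cv2.resize(p[130:265,155:355],(800,540),interpolation=cv2.INTER_CUBIC))
```

```text
(no output)
```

View pics/w1c.png

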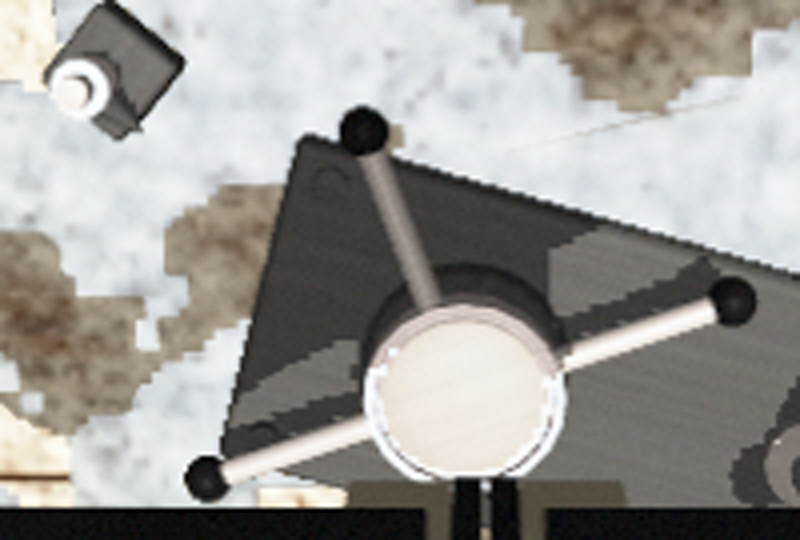

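The dark steel index stand sits at full-frame (175,152), with its cone at (188,161) looking towards the table. The other index stand is teal, at top-view (308,155), and is a look-alike because of its colour. The three black balls are at about (246,163), (338,205) and (207,249).

Run:
```python
from h import *
ci=robot.camera_info("wrist"); T=np.load("w1.npz")["T"]
def C(u,v,z): return cast(ci,[155+u/4,130+v/4],z,T)[0]
bD=C(363,131,.046);bL=C(732,300,.046);bR=C(208,477,.046);A=(bL+bR)/2
for n,P in [("A",A),("cup",C(467,395,.054)),("bD",bD),("bL",bL),("bR",bR),("idxtop",C(75,89,.062)),("idxconeTip",C(138,128,.046)),("foot top",C(115,70,.02)), ("pad",cast(ci,[419.5,172],.092,T)[0])]:
    print(n,P.round(4),"r",np.hypot(*(P-A)[:2]).round(4),"ang",np.degrees(np.arctan2(*(P-A)[[1,0]])).round(1))
```

```text
A [0.5615 0.013  0.046 ] r 0.0 ang 0.0
cup [0.56   0.0139 0.054 ] r 0.0017 ang 150.0
bD [ 0.4772 -0.0176  0.046 ] r 0.0897 ang -160.0
bL [0.5311 0.0977 0.046 ] r 0.09 ang 109.7
bR [ 0.5919 -0.0717  0.046 ] r 0.09 ang -70.3
idxtop [ 0.4615 -0.1008  0.062 ] r 0.1515 ang -131.3
idxconeTip [ 0.476  -0.0867  0.046 ] r 0.1314 ang -130.6
foot top [ 0.4616 -0.0993  0.02  ] r 0.1504 ang -131.7
pad [0.479  0.1793 0.092 ] r 0.1856 ang 116.4
```

```bash
cat >> h.py <<'E'
A=np.array([.5608,.0125]); RF=.066
def pose(phi,t,z,r=RF):
    a=np.radians(phi);u=np.array([np.cos(a),np.sin(a)]);n=np.array([-u[1],u[0]])
    p=A+r*u+t*n
    x=np.array([-n[0],-n[1],0]);zz=np.array([0,0,-1.]);y=np.cross(zz,x)
    return [p[0],p[1],z],np.c_[x,y,zz]
E
python3 - <<'E'
from h import *
for phi in (19.8,-30,-80,-120,-131): 
    q=robot.ik(*pose(phi,20,.039)); print(phi,None if q is None else np.round(q,1))
p,R=pose(19.8,26,.11) if 0 else pose(19.8,.026,.13)
print(p); robot.goto(p,R); print(robot.read_qpos().round(1),robot.read_t())
T=wristT(); im,d=robot.grab_frame("wrist"); cv2.imwrite("pics/w2.png",im[:,:,::-1]); np.savez("w2.npz",T=T,d=d)
E
```

```text
19.8 None
-30 None
-80 None
-120 None
-131 None
[np.float64(0.6140909448246014), np.float64(0.059319602728999096), 0.13]
[ 23.6  19.5 -14.2   0.  -56.2  -3.9] 5.8917
```

View pics/w2.png

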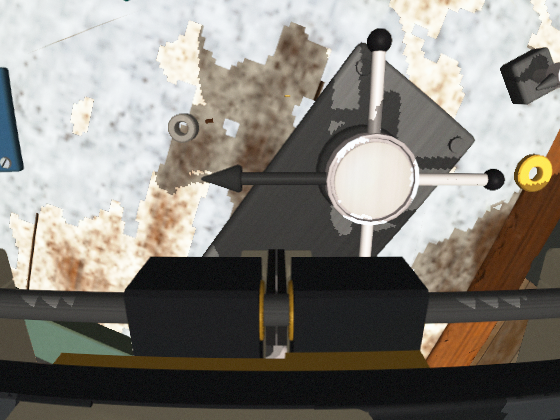

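Run:
```python
from h import *
ci=robot.camera_info("wrist"); T=np.load("w2.npz")["T"]
B=cast(ci,[[379,41],[494,180],[203,179]],.046,T); 
for b in B: print(b.round(4), np.hypot(*(b[:2]-A)).round(4), np.degrees(np.arctan2(*(b[:2]-A)[::-1])).round(1))
for phi in (19.8,-10,-40,-80,-120,-131):
    q=robot.ik(*pose(phi,.014,.039)); print(phi,None if q is None else np.round(q,1))
p,R=pose(19.8,.026,.039); robot.servo_line(p,R,0.08)
print(robot.read_force().round(2),robot.read_position().round(4))
for t in (.02,.017,.015,.0135):
    p,R=pose(19.8,t,.039); robot.servo_line(p,R,0.03)
    print(t,robot.read_force().round(2))
print(robot.read_t())
T=wristT(); im,d=robot.grab_frame("wrist"); cv2.imwrite("pics/w3.png",im[:,:,::-1]); np.savez("w3.npz",T=T,d=d)
```

```text
[ 0.5921 -0.0723  0.046 ] 0.0904 -69.7
[ 0.4755 -0.0181  0.046 ] 0.0906 -160.3
[0.6712 0.0522 0.046 ] 0.1173 19.8
19.8 [ 22.5  25.5 -19.    0.  -45.5  -2.7]
-10 [ 19.1  26.1 -17.9   0.  -46.  -29.1]
-40 [ 16.2  25.5 -18.9   0.  -45.6 -56.2]
-80 [ 14.1  23.1 -23.2   0.  -43.7 -94.1]
-120 [  15.2   19.6  -29.2   -0.   -41.3 -135.2]
-131 [  16.2   18.6  -30.7   -0.   -40.6 -147.2]
[-0.14  0.27  0.62] [0.6145 0.0594 0.0396]
0.02 [-0.29  0.26 -0.43]
0.017 [-0.77  0.76  0.28]
0.015 [ 0.21  0.66 -0.84]
0.0135 [-0.02  1.55 -0.48]
8.325
```

View pics/w3.png

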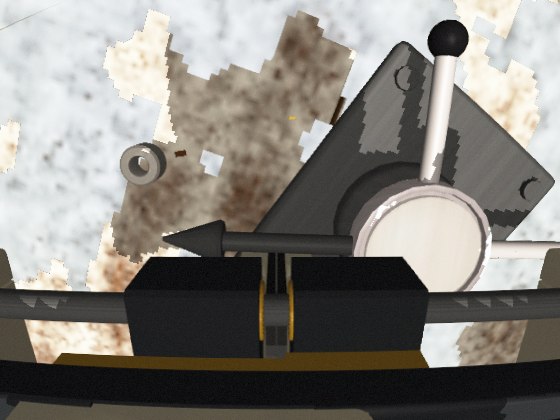

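Run:
```python
from h import *
mx=0
for k,phi in enumerate(np.linspace(12,-120,23)):
    p,R=pose(phi,.014,.039); robot.servo_line(p,R,0.03)
    f=robot.read_force(); 
    if k%4==0: print(round(phi,1),f.round(1),robot.read_t())
    if np.linalg.norm(f)>12: print("force",phi,f);break
print(robot.read_t())
T=wristT(); im,d=robot.grab_frame("wrist"); cv2.imwrite("pics/w4.png",im[:,:,::-1]); np.savez("w4.npz",T=T,d=d)
```

```text
12.0 [0.1 0.2 0.1] 8.8167
-12.0 [ 0.4  1.6 -0.1] 10.35
-36.0 [ 1.   1.6 -0.4] 11.8833
-60.0 [ 0.4  1.1 -0.6] 13.4167
-84.0 [ 0.6  0.9 -0.2] 14.95
-108.0 [1.2 0.9 0.2] 16.4833
17.25
```

View pics/w4.png

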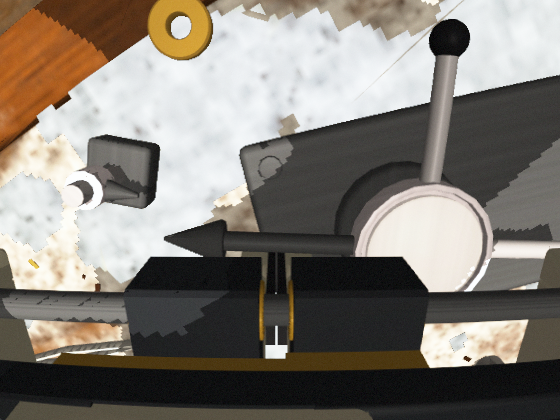

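Run:
```python
from h import *
im=cv2.imread("pics/w4.png"); cv2.imwrite("pics/w4c.png",cv2.resize(im[130:260,50:240],(760,520),interpolation=cv2.INTER_CUBIC))
ci=robot.camera_info("wrist"); T=np.load("w4.npz")["T"]
for n,uv,z in [("ball",(450,38),.046),("tip",(163.5,238),.046),("cone",(143,203.5),.046),("post",(74,192),.062)]:
    b=cast(ci,uv,z,T)[0]; print(n,b.round(4), np.hypot(*(b[:2]-A)).round(4), np.degrees(np.arctan2(*(b[:2]-A)[::-1])).round(1))
```

```text
ball [0.4852 0.0605 0.046 ] 0.0896 147.6
tip [ 0.4993 -0.0879  0.046 ] 0.1177 -121.5
cone [ 0.4811 -0.0864  0.046 ] 0.127 -128.8
post [ 0.4619 -0.1008  0.062 ] 0.1504 -131.1
```

View pics/w4c.png

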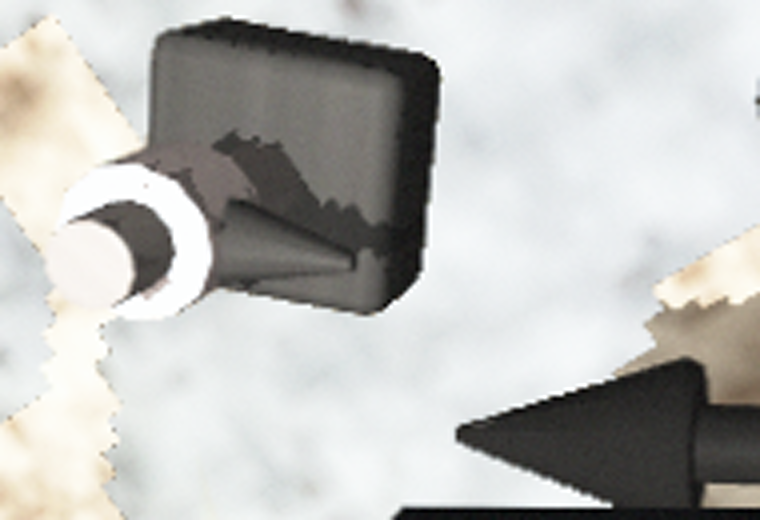

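Run:
```python
from h import *
ci=robot.camera_info("wrist"); T=np.load("w4.npz")["T"]
for n,uv,z in [("tip",(164,238.5),.046),("cone",(138.5,195.5),.046),("post",(73,195.5),.062),("conebase",(107,189.5),.046)]:
    b=cast(ci,uv,z,T)[0]; print(n,b.round(4), np.hypot(*(b[:2]-A)).round(4), np.degrees(np.arctan2(*(b[:2]-A)[::-1])).round(1))
# cautious: push to -127.5
for phi in (-123,-126,-128.):
    p,R=pose(phi,.014,.039); robot.servo_line(p,R,0.02)
print(robot.read_force().round(1),robot.read_t())
T=wristT(); im,d=robot.grab_frame("wrist"); cv2.imwrite("pics/w5.png",im[:,:,::-1]); np.savez("w5.npz",T=T,d=d)
cv2.imwrite("pics/w5c.png",cv2.resize(im[130:260,50:240,::-1],(760,520),interpolation=cv2.INTER_CUBIC))
```

```text
tip [ 0.4996 -0.0878  0.046 ] 0.1175 -121.4
cone [ 0.4771 -0.086   0.046 ] 0.1293 -130.3
post [ 0.4628 -0.1021  0.062 ] 0.1507 -130.5
conebase [ 0.4676 -0.0969  0.046 ] 0.1437 -130.4
[ 1.2  0.3 -0.7] 18.2167
```

View pics/w5c.png

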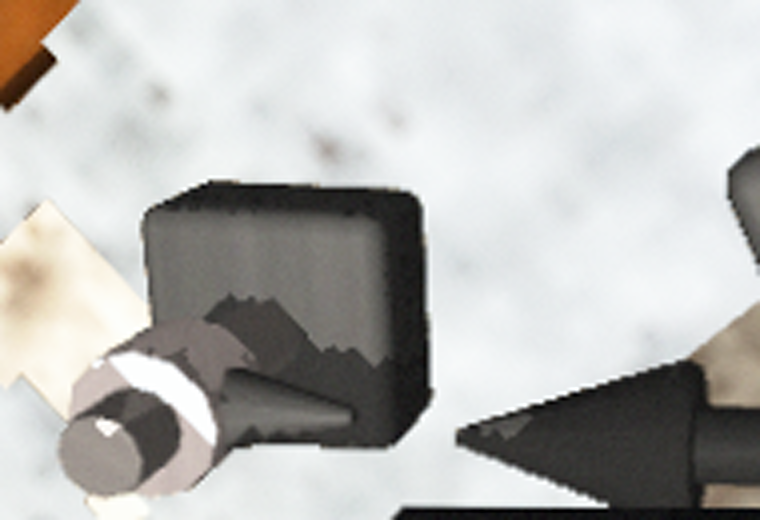

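Run:
```python
from h import *
ci=robot.camera_info("wrist"); T=np.load("w5.npz")["T"]
g=[]
for n,uv in [("tip",(164,239)),("cone",(138.5,234))]:
    b=cast(ci,uv,.046,T)[0]; a=np.degrees(np.arctan2(*(b[:2]-A)[::-1]));g.append(a); print(n,b.round(4), np.hypot(*(b[:2]-A)).round(4), a.round(2))
dl=g[1]-g[0]; print(dl)
if -2.5<dl<0:
  phi=-128+dl
  p,R=pose(phi,.014,.039); robot.servo_line(p,R,0.01)
print(phi,robot.read_force().round(1),robot.read_t())
T=wristT(); im,d=robot.grab_frame("wrist"); cv2.imwrite("pics/w6.png",im[:,:,::-1]); np.savez("w6.npz",T=T,d=d)
cv2.imwrite("pics/w6c.png",cv2.resize(im[130:260,50:240,::-1],(760,520),interpolation=cv2.INTER_CUBIC))
```

```text
tip [ 0.4865 -0.0784  0.046 ] 0.1174 -129.28
cone [ 0.4774 -0.0862  0.046 ] 0.1292 -130.21
-0.9364016470830734
-128.93640164708307 [2.4 0.5 0. ] 18.525
```

View pics/w6c.png

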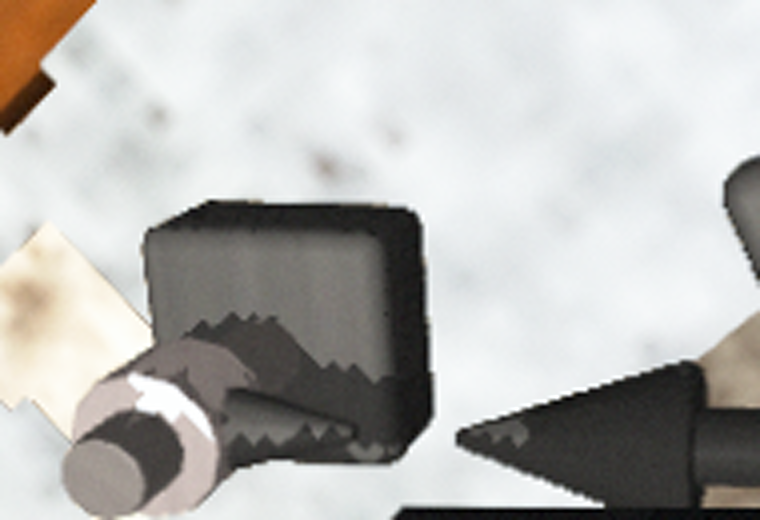

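Run:
```python
from h import *
ci=robot.camera_info("wrist"); T=np.load("w6.npz")["T"]
for n,uv in [("tip",(164,239.4)),("cone",(138.4,238))]:
    b=cast(ci,uv,.046,T)[0]; a=np.degrees(np.arctan2(*(b[:2]-A)[::-1])); print(n,b.round(4), np.hypot(*(b[:2]-A)).round(4), a.round(2))
phi=-128.94
p,R=pose(phi,.03,.039); robot.servo_line(p,R,0.03)
p,R=pose(phi,.045,.13); robot.servo_line(p,R,0.12)
print(robot.read_force().round(1),robot.read_t())
T=wristT(); im,d=robot.grab_frame("wrist"); cv2.imwrite("pics/w7.png",im[:,:,::-1]); np.savez("w7.npz",T=T,d=d)
```

```text
tip [ 0.4851 -0.0772  0.046 ] 0.1174 -130.15
cone [ 0.4771 -0.0862  0.046 ] 0.1294 -130.3
[-0.1 -0.4 -0.1] 20.175
```

View pics/w7.png

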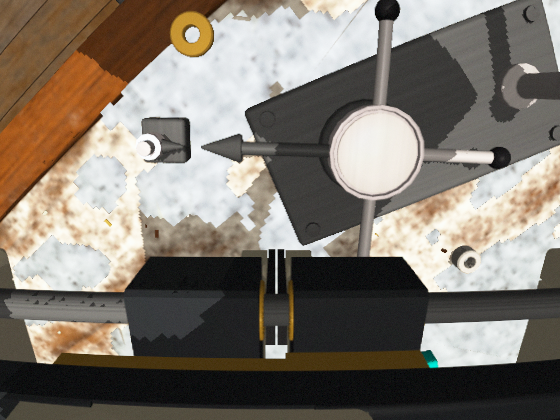

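Run:
```python
import cv2
im=cv2.imread("pics/w7.png")
cv2.imwrite("pics/w7c.png",cv2.resize(im[110:180,130:260],None,fx=6,fy=6,interpolation=cv2.INTER_CUBIC))
cv2.imwrite("pics/w7d.png",cv2.resize(im[130:180,450:520],None,fx=8,fy=8,interpolation=cv2.INTER_CUBIC))
```

```text
(no output)
```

View pics/w7c.png

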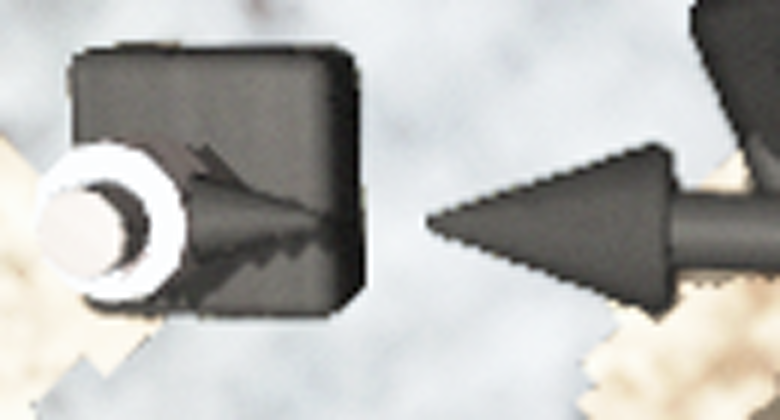

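View pics/w7d.png

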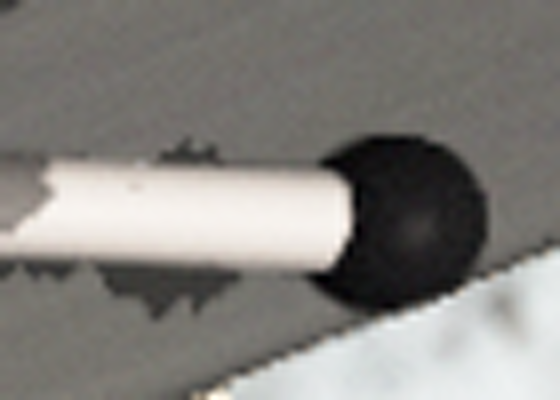

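Run:
```python
from h import *
ci=robot.camera_info("wrist"); T=np.load("w7.npz")["T"]
P=cast(ci,[[499.8,157.3],[200.8,146.6],[183.4,145.9],[142.8,146.8]],.046,T)[:,:2]
P[3]=cast(ci,[[143.3,147.5]],.062,T)[0,:2]
b,t,c,po=P; u=(t-b)/np.linalg.norm(t-b); A2=b+u*.09
ang=lambda v:np.degrees(np.arctan2(v[1],v[0]))
print(np.linalg.norm(t-b),A2,"pointer",ang(u),"idx",ang(c-A2),np.linalg.norm(c-A2),"post",ang(po-A2),np.linalg.norm(po-A2))
print(ang(t-A),ang(c-A))
```

```text
0.20888999924492832 [0.56234759 0.01336049] pointer -130.58895655660862 idx -130.6857952173319 0.13077222397721402 post -130.90743796565098 0.15266756993624434
-130.28819687097518 -130.41395764688642
```

```bash
cat >> h.py <<'E'
PV=np.array([.596,.1328])
def apose(psi,t,z,s=.075):
    a=np.radians(psi);u=np.array([np.cos(a),np.sin(a)]);n=np.array([-u[1],u[0]])
    p=PV+s*u-t*n
    x=np.array([n[0],n[1],0]);zz=np.array([0,0,-1.]);y=np.cross(zz,x)
    return [p[0],p[1],z],np.c_[x,y,zz]
E
python3 - <<'E'
from h import *
p=robot.read_position(); robot.servo_line([p[0],p[1],.2],speed=.15)
p,R=apose(157.5,.04,.19); robot.goto(p,R)
print(robot.read_t(),robot.read_qpos().round(1))
for psi in (157,200,254): 
    q=robot.ik(*apose(psi,.0165,.074)); print(None if q is None else np.round(q,1))
T=wristT(); im,d=robot.grab_frame("wrist"); cv2.imwrite("pics/w8.png",im[:,:,::-1]); np.savez("w8.npz",T=T,d=d)
E
```

```text
22.1083 [ 39.5  13.  -15.   -0.  -62.1 -62.1]
[ 38.3  18.5 -24.8   0.  -46.8 -61.3]
[ 34.3  16.2 -28.3   0.  -45.6 -14.3]
[ 26.6  18.6 -24.6   0.  -46.8  47.4]
```

View pics/w8.png

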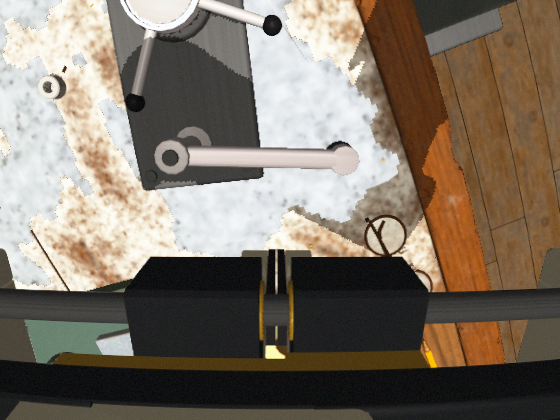

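Run:
```python
from h import *
ci=robot.camera_info("wrist"); T=np.load("w8.npz")["T"]
print(cast(ci,[172,156],.099,T).round(4),cast(ci,[345,158.5],.092,T).round(4))
p,R=apose(157.5,.04,.074); robot.servo_line(p,R,.1)
p,R=apose(157.5,.019,.074); robot.servo_line(p,R,.04)
print(robot.read_force().round(1))
for k,psi in enumerate(np.linspace(160,246,14)):
    p,R=apose(psi,.0165,.074); robot.servo_line(p,R,.04)
    f=robot.read_force()
    if k%3==0: print(psi.round(1),f.round(1),robot.read_t())
    if np.linalg.norm(f)>12: print("force",psi,f);break
T=wristT(); im,d=robot.grab_frame("wrist"); cv2.imwrite("pics/w9.png",im[:,:,::-1]); np.savez("w9.npz",T=T,d=d)
```

```text
[[0.5943 0.1318 0.099 ]] [[0.4819 0.1819 0.092 ]]
[ 0.7  1.1 -0.3]
160.0 [ 0.8 -0.3  0.2] 24.4333
179.8 [1.  0.3 1.1] 25.5583
199.7 [ 1.  -0.3  0. ] 26.6833
219.5 [-0.6  1.  -0.6] 27.8083
239.4 [0.3 0.8 0.5] 28.9333
```

View pics/w9.png

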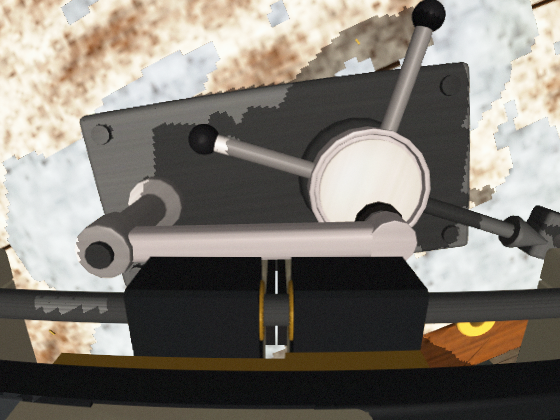

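Arm is following and is close to the stop; now small steps while watching the force.

Run:
```python
from h import *
for psi in np.arange(247,259,.75):
    p,R=apose(psi,.0165,.074); robot.servo_line(p,R,.015)
    fs=np.mean([robot.read_force() for _ in range(3)],0); n=R[:,0]; fp=-fs@n
    print(psi,fp.round(1),end="; ")
    if fp>7: break
print(robot.read_t())
T=wristT(); im,d=robot.grab_frame("wrist"); cv2.imwrite("pics/w10.png",im[:,:,::-1]); np.savez("w10.npz",T=T,d=d)
```

```text
247.0 1.2; 247.75 1.8; 248.5 2.3; 249.25 1.2; 250.0 1.4; 250.75 3.2; 251.5 2.6; 252.25 2.2; 253.0 4.4; 253.75 9.5; 31.8583
```

View pics/w10.png

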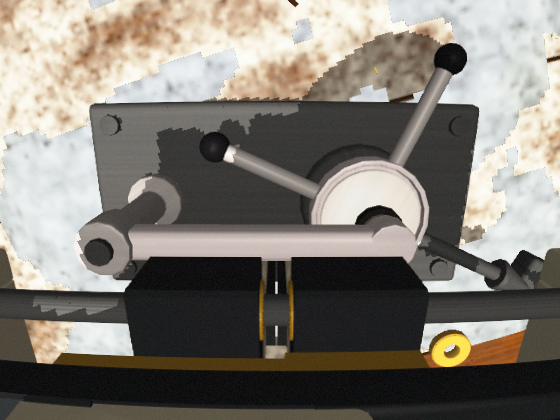

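Run:
```python
from h import *
p,R=apose(254.2,.0165,.074); robot.servo_line(p,R,.01); print(-robot.read_force()@R[:,0])
p,R=apose(253,.035,.074); robot.servo_line(p,R,.03)
p,R=apose(253,.05,.2); robot.servo_line(p,R,.15)
R0=np.array([[-1,0,0],[0,1,0],[0,0,-1.]])
for k,y in enumerate((.02,)):
    robot.goto([0.47,0.0,0.32],R0); print(robot.read_t())
    T=wristT(); im,d=robot.grab_frame("wrist"); cv2.imwrite("pics/w11.png",im[:,:,::-1]); np.savez("w11.npz",T=T,d=d)
im,d=robot.grab_frame("top"); cv2.imwrite("pics/top1.png",im[:,:,::-1])
im,d=robot.grab_frame("side"); cv2.imwrite("pics/side1c.png",cv2.resize(im[165:285,180:370,::-1],(760,480),interpolation=cv2.INTER_CUBIC))
```

```text
11.609229348227563
36.3167
```

View pics/w11.png

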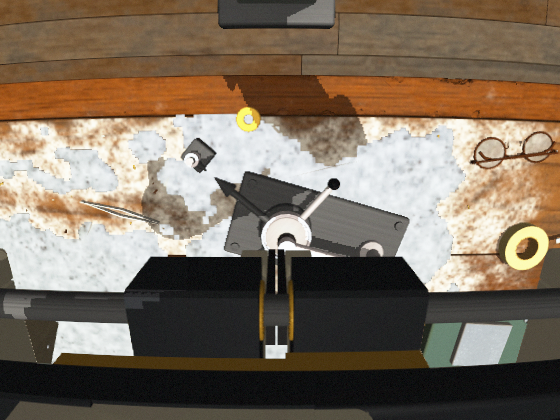

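View pics/side1c.png

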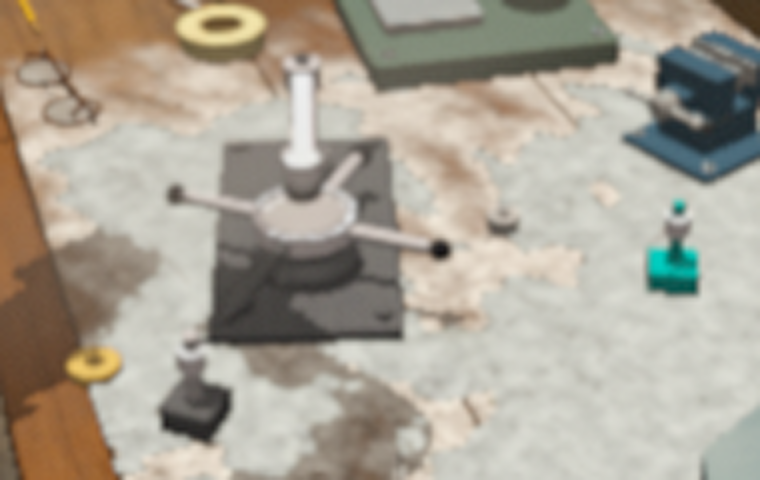

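Run:
```python
from h import *
R0=np.array([[-1,0,0],[0,1,0],[0,0,-1.]])
robot.servo_line([0.58,0.0,0.26],R0,.15); print(robot.read_t())
T=wristT(); im,d=robot.grab_frame("wrist"); cv2.imwrite("pics/w12.png",im[:,:,::-1]); np.savez("w12.npz",T=T,d=d)
ci=robot.camera_info("wrist")
print(project(ci,[[.5618,.013,.092],[.596,.1328,.099]],T))
```

```text
37.45
[[290.46708786 166.17187324]
 [416.6075919  203.80835405]]
```

View pics/w12.png

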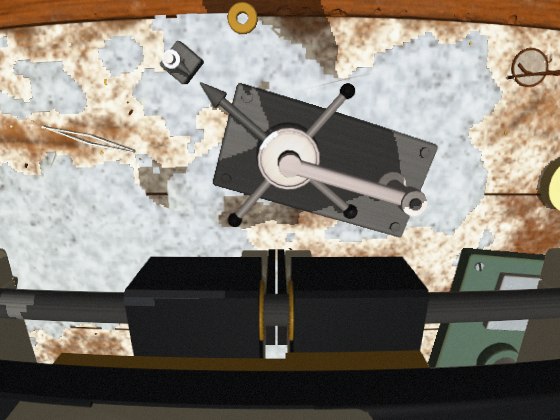

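Run:
```python
import cv2
im=cv2.imread("pics/w12.png")
cv2.imwrite("pics/w12c.png",cv2.resize(im[30:130,150:270],None,fx=6,fy=6,interpolation=cv2.INTER_CUBIC))
cv2.imwrite("pics/w12d.png",cv2.resize(im[125:240,215:365],None,fx=5,fy=5,interpolation=cv2.INTER_CUBIC))
```

```text
(no output)
```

View pics/w12c.png

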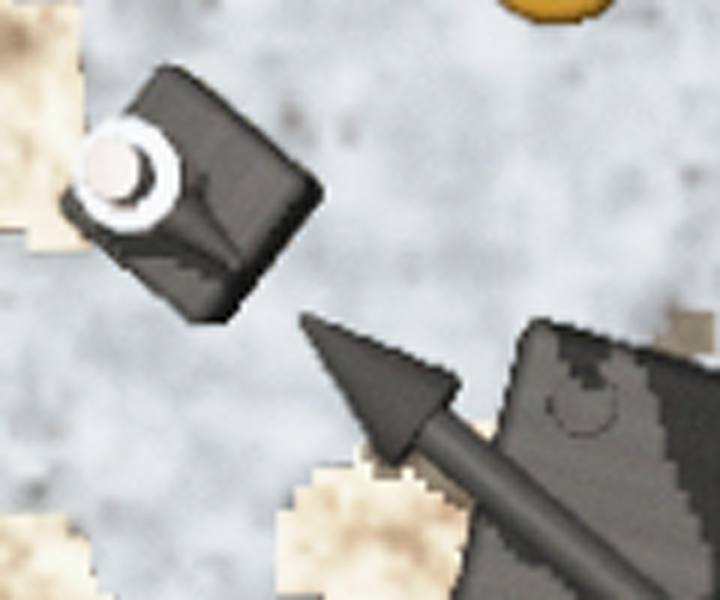

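View pics/w12d.png

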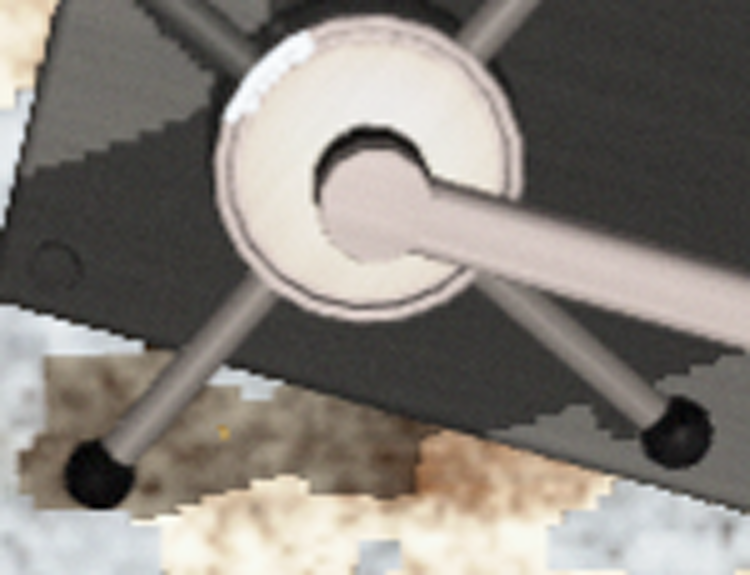

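Run:
```python
from h import *
ci=robot.camera_info("wrist"); T=np.load("w12.npz")["T"]
f=lambda u,v,s,x,y:[x+u/s-.4,y+v/s-.4]
P=cast(ci,[f(677,432,5,215,125),f(302,316,6,150,30),f(241,263,6,150,30)],.046,T)[:,:2]
po=cast(ci,[f(110,170,6,150,30)],.062,T)[0,:2]
pad=cast(ci,[f(376,203,5,215,125)],.092,T)[0,:2]
b,t,c=P; u=(t-b)/np.linalg.norm(t-b); A2=b+u*.09
ang=lambda v:np.degrees(np.arctan2(v[1],v[0]))
print(np.linalg.norm(t-b),A2,"pointer",ang(u),"idx",ang(c-A2),np.linalg.norm(c-A2),"post",ang(po-A2),np.linalg.norm(po-A2),"pad off mm",(pad-A2)*1e3)
ci=robot.camera_info("top")
```

```text
0.20737973271808752 [0.56139407 0.01268455] pointer -130.62798866589776 idx -130.70968494626868 0.13046787460338452 post -130.5056681955929 0.15181710315460684 pad off mm [-0.50339093 -0.31138526]
```

The pointer is within about 0.1° of the index, and the pad is within 1 mm of the axis. The robot is clear of everything, so I'm handing in.

Run:
```python
from rig import robot
print(robot.read_force().round(1),robot.read_position().round(3)); robot.job_done(); print(robot.read_t())
```

```text
[-0.2 -0.2 -0.4] [0.58  0.    0.261]
the job is handed in; nothing more can be done
the job is handed in; nothing more can be done
```

The job is done and handed in, at about 37.5 s on the robot's clock. I used only pushes with shut fingers, and nothing was gripped.

- **Table:** I pushed the long pointer clockwise about 150°. It now points at -130.6° against -130.7° for the dark steel index tip, so it is within about 0.1–0.2° (two views agree). The teal index stand was a look-alike and I left it alone.
- **Swing arm:** I then pushed it anticlockwise until it met its stop, where the force rose from about 2 N to about 12 N. In the last picture the pad is within 1 mm of the table axis.
- **Other things:** I did not touch the lens, and it still lies centred in its cup. The gauge, bush, tweezers and spectacles look undisturbed in the later pictures, but I did not measure their positions again. The robot was well clear at the end, with the TCP (the fingertip point) at z = 0.26 m and about 0.5 N on the force reading.

No check failed. The only disagreement was 1–2 mm in the table axis position between views, which lies within the calibration and hardly affects the alignment.

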